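# Clamp a sample tube with a torque-limited lever

## Task

Take the blue-capped sample tube from the low green stand and stand it fully down in the well of the tube clamp. Then swing the clamp's orange-handled lever clockwise (seen from above) until its torque limiter clicks over, stop at once so that the tube is not crushed, and let go, leaving the tube upright and firmly clamped. Leave the other tubes and the things on the table alone.

Things in the scene. Friction and masses are not known exactly. Their poses are not given: they have to be found in the camera images.
- tube_blue: the sample tube to clamp: blue cap, 98 mm tall with the cap; shaft 12.6 mm in diameter, cap 16 mm in diameter from 82 to 98 mm. 12 g. Origin at the centre of its underside, z up along the tube. Starts upright in one of the stand's three holes, its underside 6 mm above the table. Lift it by the cap
- tube_yellow: same kind of tube with a yellow cap, in another hole of the stand; leave it
- tube_grey: same kind of tube with a grey cap, in another hole of the stand; leave it
- stand: fixed green block, 50 x 140 x 45 mm (x, y, z), origin at the centre of its underside; three round holes of 14.6 mm diameter, 39 mm deep, in a row along its y, 45 mm apart
- clamp: fixed white tube clamp, base plate 100 x 190 x 12 mm, origin at the centre of its underside; tube well at its y = +50 mm, lever hub at y = -55 mm. Turning the lever slides a rubber pad along +y, which presses the tube at 47 to 63 mm height into a steel V (top at 71 mm). The pad starts 9 to 20 mm clear of a tube in the well, differently each time
- well (a point): centre of the mouth of the round well, 47 mm above the table: 17.6 mm diameter, 35 mm deep (floor 12 mm above the table, so a seated tube's underside is at 12 mm and its cap ends at 110 mm). z up, axes as the clamp's
- lever_hub (a point): on the lever's upright axis, 47 mm above the table. Turned clockwise, the lever runs against friction (0.4 N m, about 5 N at the handle) for 0.6 to 1.3 rad, then the pad meets the tube, torque soon rises to 0.7 N m (10 N) and stops rising: it has clicked, the lever giving way by 0.2 rad at that torque, the clamp staying as it is. Past that it is solid again and crushes the tube
- lever_grip (a point): point 80 mm above the table on the lever's upright orange handle (15 mm diameter, from 58 to 100 mm above the table), 70 mm from the hub axis. The lever starts along the clamp's -y, give or take 0.3 rad; clockwise from above is towards the clamp's -x side. When let go after the click it springs back by the break-over and the clamp holds itself; turned back, it opens
- pen_black: black pen lying on the table, bystander
- syringe_1: syringe lying on the table, bystander
- keys_f1: bunch of keys on the table, bystander
- oximeter: small blue and white finger oximeter on the table, bystander
- logger: small white data logger on the table, bystander

How it is judged:
By the outcome, as a careful person would: the job done as asked, in the order asked, and still so for the second after the job is handed in, with the robot touching nothing.
It also fails if it takes over 69 s, if anything falls off the work surface, if the arm or the gripper's body presses on something with over 40 N, if the wrist force passes 120 N, or if a joint passes its speed limit or range.

## Robot

A 7-joint arm with a two-finger parallel gripper is mounted at the origin on a cart in front of the work surface, level with it; the furniture and walls round the work are solid. World frame = base frame: x ahead of the robot, y to its left, z up, the work surface at z = 0. Lengths are in m, angles in rad, forces in N, time in s.
With the tool pointing down it reaches from about 0.425 to 0.875 m from the base axis. Payload 4.7 kg.
Tool frame: the origin (TCP) lies at the very end of the fingers, on their centre line; the grasp point (between the pads) lies 19 mm behind it (arm.grasp_offset is the distance from the TCP to the grasp point, in m); z points along the fingers, y is the direction in which the jaws open and shut (so a half turn about z gives the same grasp; the last joint's range is limited). The gripper opens to 87 mm and grips with 3 to 60 N. Pads are 19 mm wide; open, the fingers measure 117 mm over their backs; the gripper's body (75 mm by 190 mm) begins 51 mm behind the grasp point.
Start: joints at [-1.125, 0.321, -0.07, 1.45, 0.023, 1.371, -0.057], TCP at [0.272, 0.59, 0.223] pointing down, gripper open.
Joint ranges: [-2.86, 2.86], [-0.3, 2.09], [-1.38, 1.24], [0.06, 2.45], [-1.56, 4.7], [0.09, 2.05], [-2.69, 2.69]. Speed limits (rad/s): [2.57, 2.57, 3.14, 3.14, 3.14, 3.14, 3.14].

## Interface

Orientations are given as a unit quaternion [w, x, y, z].
In Python, from bench import arm gives the robot as it stands.
- The arm moves only by the tool send_rows, never from a script. Its argument "commands" is a list of rows, each an object of numbers: "rx", "ry", "rz": the turn, a rotation vector about the tool's x, y, z in degrees; "dx", "dy", "dz": the shift along the tool's x, y, z in mm; "jaw": the opening, from -1 (shut) to 1 (fully open), so that 0 is half open. A call has 1 to 20 rows; each row shifts and turns the commanded pose from where the row before left it, along the tool's axes as they then stand; what a row does not reach is not made up. A row lasts 1/12 s, in which the tool goes at most 41.7 mm and 7.16 degrees, less where a joint would pass 70% of its speed; a pose out of reach is approached as far as the arm can. A call with a gripper value outside its range is refused whole. The fingers move at their own pace and stop on an object; "grip_force" is the grip in N (left out, the last holds). Time passes only in rows, so rows that do not move let the fingers close. It gives the time, the measured TCP pose, the force and the opening at its end, in the units of the state.
- arm.sense(): the state, without advancing time (a new reading comes with each control period).
- arm.get_image(name): name is "scene" or "top"; returns a dict with "img" (480x640x3 uint8, red, green, blue), "z_map" (480x640 float32, m along the optical axis (not along the pixel's ray), 0 where there is no reading), "vfov" (degrees; the focal length in pixels is half the picture's height over the tangent of half this angle, whatever the lens; pixels are square), "cx", "cy" (the principal point, pixels), "k1" (the pictures are not rectified: a ray, as slopes to the right and down, at radius r is drawn at 1 + k1 r^2 times it, then the intrinsics apply), "eye" and "orientation" of the camera in the world. Camera axes: x right, y up, looking along -z (the intrinsics and any distortion apply to the point x, -y, -z); pixel columns grow to the right and rows downward; lengths in m; the calibration is good to about 2 mm. A picture is of the moment at which its call begins.
- arm.close_job(): hands the job in, once; it reports no verdict.
Trained networks look in a picture, given as the dict that the camera call returned (one of the last four; its "shot" number tells which), for a name from the list of things; names that differ only in an ending like _2 or _b are one class to them, and where a whole thing is asked for, a point or a joint stands for the part that bears it (a point fixed in the world has none). Each returns a list of dicts, best first, with "p" (0 to 1); they miss things now and then, are a little off and sometimes report something else, mostly with a low value. They report only what shows in the picture. A call takes as long as a camera call.
- arm.find_in(target, picture): "extent" ([left, top, width, height] as shares, 0 to 1, of the picture: columns of its width, rows of its height, round what is visible of it).
- arm.mark_of(target, picture): "location" ([column, row] as shares, 0 to 1, of the picture: columns of its width, rows of its height: a listed point, or the origin of a listed thing).
The state is a dict: "clock": time; "qpos": joint angles; "qd": joint speeds; "joint_efforts": joint torques, N m; "eef_pos": TCP position; "eef_rot": TCP orientation; "force": force on the tool from outside, world axes, zero at the start; "wrist_torque": the same for the moment, N m; "opening": finger opening in m.
Only numpy, scipy, OpenCV 4.12 (cv2) and the standard library are available. Lean on these libraries where they do the work, as an engineer would, in place of code of your own. Each camera call takes 0.05 s, during which the arm holds its last target. There are 200 camera calls.

## Working session

There is one attempt and no reset: what is moved stays moved. The work goes in short steps, Python scripts to look and compute and a tool call to move; the robot and the scene stay as the last step left them, time stands still between calls to the robot, and variables do not carry over. Pictures are saved under pics/ and viewed, about 8 in all and at most 12, crops included, and the job is handed in when it is done.

Besides the shell and the picture viewer there is one more tool, called after "Request:" as name([rows], argument=value, ...), one row to a line, values as JSON. send_rows: Moves the arm, as the interface text tells. Its arguments: {"type":"object","properties":{"commands":{"type":"array"},"grip_force":{"type":"number"}},"required":["commands"]}

```bash
mkdir -p pics; ls
cat > h.py <<'E'
import numpy as np, cv2
from scipy.spatial.transform import Rotation as R
from bench import arm
def Rm(q): return R.from_quat([q[1],q[2],q[3],q[0]]).as_matrix()
def cam(p):
    h=p["img"].shape[0]; f=h/2/np.tan(np.radians(p["vfov"])/2); return f
def ray(p,u,v):
    f=cam(p); a=np.array([(u-p["cx"])/f,(v-p["cy"])/f]); b=a.copy()
    for _ in range(20): b=a/(1+p["k1"]*(b@b))
    return Rm(p["orientation"])@np.array([b[0],-b[1],-1])
def at_z(p,u,v,z):
    d=ray(p,u,v); e=np.array(p["eye"]); return e+d*(z-e[2])/d[2]
def proj(p,X):
    f=cam(p); c=Rm(p["orientation"]).T@(np.array(X)-p["eye"]); s=np.array([c[0]/-c[2],-c[1]/-c[2]])
    s=s*(1+p["k1"]*(s@s)); return s*f+[p["cx"],p["cy"]]
def cloud(p):
    z=p["z_map"]; h,w=z.shape; f=cam(p); v,u=np.mgrid[:h,:w]
    a=np.stack([(u-p["cx"])/f,(v-p["cy"])/f],-1); b=a.copy()
    for _ in range(20): b=a/(1+p["k1"]*(b**2).sum(-1,keepdims=True))
    c=np.stack([b[...,0]*z,-b[...,1]*z,-z],-1)
    X=c@Rm(p["orientation"]).T+p["eye"]; X[z==0]=np.nan; return X
def save(p,n): cv2.imwrite("pics/"+n,cv2.cvtColor(p["img"],cv2.COLOR_RGB2BGR))
E
python3 - <<'E'
from h import *
s=arm.sense(); print({k:np.round(s[k],4) for k in s})
Z=dict(tube_blue=0.104,tube_yellow=.006,tube_grey=.006,stand=0,clamp=0,well=.047,lever_hub=.047,lever_grip=.08)
for n in("scene","top"):
    p=arm.get_image(n); save(p,n+"0.png"); print(n,np.round(p["eye"],3),p["vfov"],p["k1"],np.round(Rm(p["orientation"])[:,2],2))
    for t in Z:
        r=arm.mark_of(t,p)[:1]; e=arm.find_in(t,p)[:1]
        if r:
            u,v=np.array(r[0]["location"])*[640,480]
            print(t,round(r[0]["p"],2),np.round([u,v]),np.round(at_z(p,u,v,.006 if t=="tube_blue" else Z[t]),4), e and np.round(np.array(e[0]["extent"])*[640,480,640,480]))
E
```

```text
pics
{'clock': np.float64(0.0), 'qpos': array([-1.1249,  0.3218, -0.0701,  1.4516,  0.0226,  1.3708, -0.0569]), 'qd': array([ 0.0015, -0.0023, -0.0011,  0.001 , -0.0014,  0.002 , -0.0006]), 'joint_efforts': array([ 1.10000e-03, -4.91306e+01, -4.03300e-01, -3.12518e+01,
       -6.40000e-02,  4.38000e-02,  2.00000e-04]), 'eef_pos': array([0.2719, 0.5898, 0.2215]), 'eef_rot': array([-2.000e-04,  2.142e-01,  9.768e-01, -9.000e-04]), 'force': array([-0.0897,  0.5512, -0.1602]), 'wrist_torque': array([-0.0036,  0.0165, -0.0178]), 'opening': np.float64(0.0869)}
scene [-0.118 -0.9    0.704] 51.23546017603094 -0.04520468083929402 [-0.53 -0.71  0.46]
tube_yellow 0.59 [401. 273.] [ 0.7449 -0.1362  0.006 ] []
stand 0.8 [258. 240.] [0.5405 0.2534 0.    ] [236. 221.  48.  34.]
clamp 0.79 [346. 298.] [ 0.5601 -0.1315  0.    ] [307. 257.  70.  63.]
well 0.65 [424. 335.] [ 0.5597 -0.3811  0.047 ] [310. 259.  71.  61.]
lever_hub 0.74 [356. 290.] [ 0.5543 -0.1732  0.047 ] [310. 255.  74.  66.]
lever_grip 0.68 [365. 294.] [ 0.526  -0.2339  0.08  ] [349. 283.  20.  27.]
top [0.441 0.012 1.26 ] 49.05899087566515 0.030800953917521395 [-0.12 -0.03  0.99]
tube_blue 0.56 [214. 269.] [0.5252 0.2821 0.006 ] [198. 198.  41.   9.]
tube_yellow 0.58 [230. 265.] [0.5353 0.2446 0.006 ] [200. 264.  12.   6.]
tube_grey 0.62 [213. 270.] [0.5237 0.2833 0.006 ] []
stand 0.78 [233. 267.] [0.5311 0.2375 0.    ] [198. 249.  63.  34.]
clamp 0.6 [377. 247.] [ 0.5725 -0.1108  0.    ] [337. 222. 107.  56.]
well 0.76 [361. 242.] [ 0.5804 -0.0683  0.047 ] [340. 224. 102.  51.]
lever_hub 0.6 [407. 247.] [ 0.5661 -0.1731  0.047 ] [341. 224. 101.  50.]
lever_grip 0.83 [439. 257.] [ 0.5411 -0.2403  0.08  ] [401. 244.  42.  19.]
```

Run:
```python
import cv2,numpy as np
a=cv2.imread("pics/top0.png");b=cv2.imread("pics/scene0.png")
A=cv2.resize(a[190:320,170:470],(800,347),interpolation=cv2.INTER_CUBIC)
B=cv2.resize(b[205:325,220:400],(380,253),interpolation=cv2.INTER_CUBIC)
c=np.zeros((600,800,3),np.uint8);c[:347]=A;c[347:,:380]=B; c[347:,390:390+337]=cv2.resize(b,(337,253));cv2.imwrite("pics/m0.png",c)
```

```text
(no output)
```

View pics/m0.png

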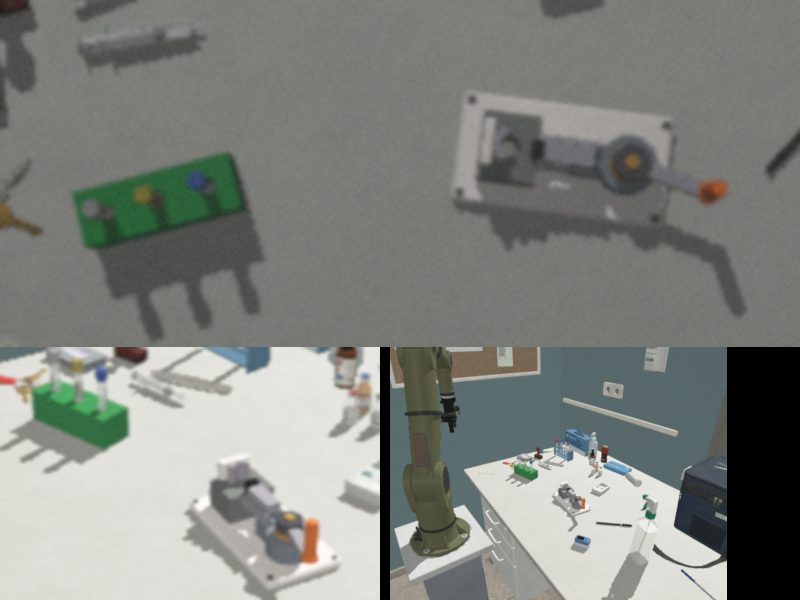

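Run:
```python
from h import *
p=arm.get_image("top"); X=cloud(p); hsv=cv2.cvtColor(p["img"],cv2.COLOR_RGB2HSV)
def msk(lo,hi,box):
    m=cv2.inRange(hsv,np.array(lo),np.array(hi)); k=np.zeros_like(m); x0,y0,x1,y1=box; k[y0:y1,x0:x1]=1; return (m>0)&(k>0)
for n,lo,hi,box in[("blue",(105,110,40),(130,255,255),(195,245,265,285)),("yellow",(18,90,60),(32,255,255),(195,245,265,285)),("orange",(3,150,90),(16,255,255),(400,235,470,285)),("green",(40,80,30),(85,255,255),(190,240,270,290))]:
    m=msk(lo,hi,box); v,u=np.nonzero(m); x=X[m]; print(n,m.sum(),"uv",u.mean().round(1),v.mean().round(1),"med",np.nanmedian(x,0).round(4),"zpct",np.nanpercentile(x[:,2],[5,50,95]).round(3))
    if n in("blue","yellow"): 
        print(at_z(p,u.mean(),v.mean(),.1).round(4))
    if n=="orange": print(at_z(p,u.mean(),v.mean(),.095).round(4))
    if n=="green":
        t=m&(abs(X[...,2]-.045)<.012); t=cv2.morphologyEx(m.astype(np.uint8),cv2.MORPH_CLOSE,np.ones((9,9)))
        v,u=np.nonzero((t>0))
        P=np.array([at_z(p,a,b,.045)[:2] for a,b in zip(u,v)]); r=cv2.minAreaRect((P*1000).astype(np.float32)); print("stand rect mm",r)
# clamp plate: pixels with depth z 0.006..0.2 in box
m=np.zeros(X.shape[:2],bool); m[215:285,330:450]=1
f=m&(X[...,2]>.007)&(hsv[...,1]<140); f=cv2.morphologyEx(f.astype(np.uint8),cv2.MORPH_OPEN,np.ones((3,3)))
print("table z",np.nanmedian(X[290:300,300:330,2]))
pl=(f>0)&(X[...,2]<.02)
P=X[pl][:,:2]; print(pl.sum(),"plate",cv2.minAreaRect((P*1000).astype(np.float32)))
big=cv2.resize(p["img"][215:290,335:450],None,fx=6.9,fy=6.9,interpolation=cv2.INTER_CUBIC)
cv2.imwrite("pics/clamp1.png",big[...,::-1])
```

```text
blue 26 uv 243.2 257.4 med [0.5441 0.1963 0.1062] zpct [0.103 0.106 0.108]
[0.5441 0.1969 0.1   ]
yellow 30 uv 224.0 262.7 med [0.5323 0.2382 0.1038] zpct [0.097 0.104 0.107]
[0.533  0.2394 0.1   ]
orange 33 uv 437.3 260.3 med [ 0.532  -0.2322  0.0979] zpct [0.059 0.098 0.102]
[ 0.5318 -0.232   0.095 ]
green 1126 uv 229.7 265.2 med [0.5311 0.2358 0.0454] zpct [0.037 0.045 0.05 ]
stand rect mm ((531.8599243164062, 238.68515014648438), (51.66117858886719, 140.92701721191406), 14.149407386779785)
table z 0.0004396290056161156
1875 plate ((567.2613525390625, -117.99386596679688), (189.34117126464844, 99.64491271972656), 81.51576232910156)
```

View pics/clamp1.png

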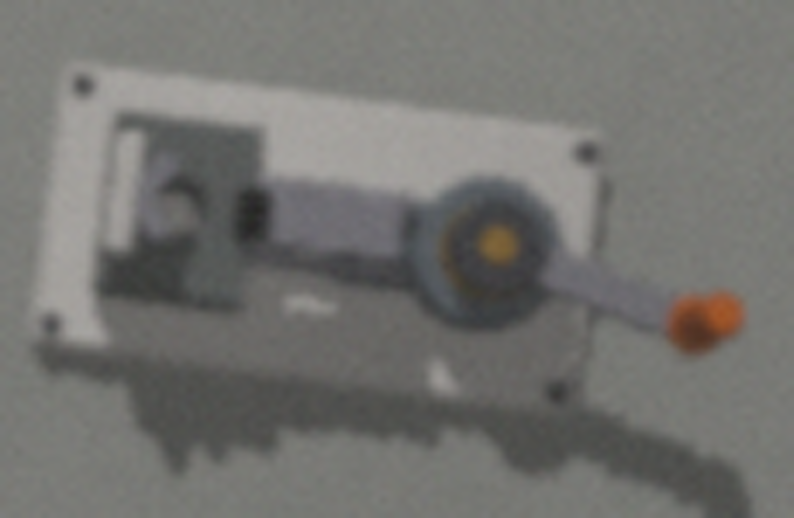

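The combined crop shows the blue tube in the right-hand hole of the stand. The clamp's well is to the left and the lever points right, at about (440, 260) in the top picture. I'll move above the blue tube first.

Request:
send_rows([
  {"dx":-27.4,"dy":-16.3,"jaw":0},
  {"dx":-27.4,"dy":-16.3},
  {"dx":-27.4,"dy":-16.3},
  {"dx":-27.4,"dy":-16.3},
  {"dx":-27.4,"dy":-16.3},
  {"dx":-27.4,"dy":-16.3},
  {"dx":-27.4,"dy":-16.3},
  {"dx":-27.4,"dy":-16.3},
  {"dx":-27.4,"dy":-16.3},
  {"dx":-27.4,"dy":-16.3},
  {"dx":-27.4,"dy":-16.3},
  {"dx":-27.4,"dy":-16.3},
  {"dx":-27.4,"dy":-16.3},
  {"dx":-27.4,"dy":-16.3},
  {"dx":-27.4,"dy":-16.3},
])

```text
schema error: expected keys rx, ry, rz, dx, dy, dz, jaw
```

Request:
send_rows([
  {"rz":6.4},
  {"rz":6.4},
  {"rz":6.4},
  {"rz":6.4},
  {"rz":6.4},
  {"rz":6.4},
  {"rz":6.4},
  {"rz":6.4},
  {},
  {},
])

```text
schema error: expected keys rx, ry, rz, dx, dy, dz, jaw
```

```bash
cat >> h.py <<'E'
def go(t,yaw=None):
    "remaining move: tool-frame shift mm, and tool rz deg so that jaw axis is at world yaw deg"
    s=arm.sense(); M=Rm(s["eef_rot"]); d=M.T@(np.array(t)-s["eef_pos"])*1000
    y=np.degrees(np.arctan2(M[1,1],M[0,1])); print("clock",round(float(s["clock"]),2),"pos",np.round(s["eef_pos"],4),"shift",d.round(1),"jaw yaw",y.round(1),"tilt",np.degrees(M[:2,2]).round(2),"F",np.round(s["force"],1),"open",round(float(s["opening"]),4))
    if yaw is not None: print("rz",-((yaw-y+90)%180-90))
E
python3 - <<'E'
from h import *
go([.5435,.196,.2],14.15); print(np.round(arm.sense()["qpos"],2))
p=arm.get_image("scene"); print(proj(p,[.5435,.196,.1]))
hsv=cv2.cvtColor(p["img"],cv2.COLOR_RGB2HSV); m=cv2.inRange(hsv,(105,110,40),(130,255,255)); k=np.zeros_like(m);k[205:245,230:290]=1;m=(m>0)&(k>0);v,u=np.nonzero(m);print(m.sum(),u.mean(),v.mean(),at_z(p,u.mean(),v.mean(),.097))
E
```

```text
clock 1.75 pos [0.2721 0.5903 0.2226] shift [-411.6 -244.6   22.6] jaw yaw 65.3 tilt [0. 0.] F [ 0.1 -0.7 -0.1] open 0.0869
rz 51.11063396031012
[-1.12  0.32 -0.07  1.45  0.02  1.37 -0.06]
[267.99774109 216.19933005]
15 267.46666666666664 217.13333333333333 [0.54230176 0.19707538 0.097     ]
```

Request:
send_rows([
  {"dx":-27.4,"dy":-16.3,"dz":0,"rx":0,"ry":0,"rz":0,"jaw":0},
  {"dx":-27.4,"dy":-16.3,"dz":0,"rx":0,"ry":0,"rz":0,"jaw":0},
  {"dx":-27.4,"dy":-16.3,"dz":0,"rx":0,"ry":0,"rz":0,"jaw":0},
  {"dx":-27.4,"dy":-16.3,"dz":0,"rx":0,"ry":0,"rz":0,"jaw":0},
  {"dx":-27.4,"dy":-16.3,"dz":0,"rx":0,"ry":0,"rz":0,"jaw":0},
  {"dx":-27.4,"dy":-16.3,"dz":0,"rx":0,"ry":0,"rz":0,"jaw":0},
  {"dx":-27.4,"dy":-16.3,"dz":0,"rx":0,"ry":0,"rz":0,"jaw":0},
  {"dx":-27.4,"dy":-16.3,"dz":0,"rx":0,"ry":0,"rz":0,"jaw":0},
  {"dx":-27.4,"dy":-16.3,"dz":0,"rx":0,"ry":0,"rz":0,"jaw":0},
  {"dx":-27.4,"dy":-16.3,"dz":0,"rx":0,"ry":0,"rz":0,"jaw":0},
  {"dx":-27.4,"dy":-16.3,"dz":0,"rx":0,"ry":0,"rz":0,"jaw":0},
  {"dx":-27.4,"dy":-16.3,"dz":0,"rx":0,"ry":0,"rz":0,"jaw":0},
  {"dx":-27.4,"dy":-16.3,"dz":0,"rx":0,"ry":0,"rz":0,"jaw":0},
  {"dx":-27.4,"dy":-16.3,"dz":0,"rx":0,"ry":0,"rz":0,"jaw":0},
  {"dx":-27.4,"dy":-16.3,"dz":0,"rx":0,"ry":0,"rz":0,"jaw":0},
])

```text
clock: 3.05
eef_pos: [0.5438, 0.1949, 0.2229]
eef_rot: [0.0, 0.214, 0.977, 0.0]
force: [0.7, 1.1, -0.5]
opening: 0.0433
```

Request:
send_rows([
  {"dx":0,"dy":0,"dz":0,"rx":0,"ry":0,"rz":6.4,"jaw":0},
  {"dx":0,"dy":0,"dz":0,"rx":0,"ry":0,"rz":6.4,"jaw":0},
  {"dx":0,"dy":0,"dz":0,"rx":0,"ry":0,"rz":6.4,"jaw":0},
  {"dx":0,"dy":0,"dz":0,"rx":0,"ry":0,"rz":6.4,"jaw":0},
  {"dx":0,"dy":0,"dz":0,"rx":0,"ry":0,"rz":6.4,"jaw":0},
  {"dx":0,"dy":0,"dz":0,"rx":0,"ry":0,"rz":6.4,"jaw":0},
  {"dx":0,"dy":0,"dz":0,"rx":0,"ry":0,"rz":6.4,"jaw":0},
  {"dx":0,"dy":0,"dz":0,"rx":0,"ry":0,"rz":6.4,"jaw":0},
  {"dx":0,"dy":0,"dz":0,"rx":0,"ry":0,"rz":0,"jaw":0},
  {"dx":0,"dy":0,"dz":0,"rx":0,"ry":0,"rz":0,"jaw":0},
])

```text
clock: 3.88
eef_pos: [0.543, 0.1964, 0.2227]
eef_rot: [0.0, 0.614, 0.789, 0.0]
force: [0.3, -0.3, 0.3]
opening: 0.0439
```

Run:
```python
from h import *
go([.5433,.1963,.077],14.15); print(np.round(arm.sense()["qpos"],2))
```

```text
clock 3.88 pos [0.543  0.1964 0.2227] shift [-1.000e-01  3.000e-01  1.457e+02] jaw yaw 14.2 tilt [0.01 0.01] F [ 0.3 -0.3  0.3] open 0.0439
rz 0.09720423605446626
[-0.67  0.17  0.31  1.65 -0.05  1.33 -0.1 ]
```

Request:
send_rows([
  {"dx":0,"dy":0,"dz":25,"rx":0,"ry":0,"rz":0,"jaw":0},
  {"dx":0,"dy":0,"dz":25,"rx":0,"ry":0,"rz":0,"jaw":0},
  {"dx":0,"dy":0,"dz":25,"rx":0,"ry":0,"rz":0,"jaw":0},
  {"dx":0,"dy":0,"dz":25,"rx":0,"ry":0,"rz":0,"jaw":0},
  {"dx":0,"dy":0,"dz":25,"rx":0,"ry":0,"rz":0,"jaw":0},
  {"dx":0,"dy":0,"dz":20.5,"rx":0,"ry":0,"rz":0,"jaw":0},
  {"dx":0,"dy":0,"dz":0,"rx":0,"ry":0,"rz":0,"jaw":0},
  {"dx":0,"dy":0,"dz":0,"rx":0,"ry":0,"rz":0,"jaw":0},
])

```text
clock: 4.55
eef_pos: [0.5423, 0.196, 0.0764]
eef_rot: [-0.0, 0.615, 0.789, -0.001]
force: [0.8, 0.0, 0.5]
opening: 0.0435
```

Request:
send_rows([
  {"dx":0,"dy":0,"dz":0,"rx":0,"ry":0,"rz":0,"jaw":-1},
  {"dx":0,"dy":0,"dz":0,"rx":0,"ry":0,"rz":0,"jaw":-1},
  {"dx":0,"dy":0,"dz":0,"rx":0,"ry":0,"rz":0,"jaw":-1},
  {"dx":0,"dy":0,"dz":0,"rx":0,"ry":0,"rz":0,"jaw":-1},
  {"dx":0,"dy":0,"dz":0,"rx":0,"ry":0,"rz":0,"jaw":-1},
  {"dx":0,"dy":0,"dz":0,"rx":0,"ry":0,"rz":0,"jaw":-1},
  {"dx":0,"dy":0,"dz":0,"rx":0,"ry":0,"rz":0,"jaw":-1},
  {"dx":0,"dy":0,"dz":0,"rx":0,"ry":0,"rz":0,"jaw":-1},
], grip_force=15)

```text
clock: 5.22
eef_pos: [0.5435, 0.1965, 0.0777]
eef_rot: [0.0, 0.615, 0.788, 0.001]
force: [-0.9, 0.2, 4.4]
opening: 0.0152
```

Run:
```python
from h import *
go([.5433,.1963,.2]); go([.5747,-.0685,.2])
p=arm.get_image("top")
for n,u,v,z in[("well",361.5,245.4,.047),("hubbolt",407.2,250.5,.06),("handle",440,260.2,.1)]: print(n,at_z(p,u,v,z).round(4))
```

```text
clock 5.22 pos [0.5435 0.1965 0.0777] shift [-1.000e-01 -1.000e-01 -1.223e+02] jaw yaw 14.1 tilt [0.06 0.03] F [-0.9  0.2  4.4] open 0.0152
clock 5.22 pos [0.5435 0.1965 0.0777] shift [-264.6  -33.9 -122.4] jaw yaw 14.1 tilt [0.06 0.03] F [-0.9  0.2  4.4] open 0.0152
well [ 0.5725 -0.0695  0.047 ]
hubbolt [ 0.5578 -0.1722  0.06  ]
handle [ 0.5314 -0.2369  0.1   ]
```

Request:
send_rows([
  {"dx":0,"dy":0,"dz":-10,"rx":0,"ry":0,"rz":0,"jaw":-1},
  {"dx":0,"dy":0,"dz":-20,"rx":0,"ry":0,"rz":0,"jaw":-1},
  {"dx":0,"dy":0,"dz":-25,"rx":0,"ry":0,"rz":0,"jaw":-1},
  {"dx":0,"dy":0,"dz":-25,"rx":0,"ry":0,"rz":0,"jaw":-1},
  {"dx":0,"dy":0,"dz":-20,"rx":0,"ry":0,"rz":0,"jaw":-1},
  {"dx":-26.4,"dy":-3.4,"dz":0,"rx":0,"ry":0,"rz":0,"jaw":-1},
  {"dx":-26.4,"dy":-3.4,"dz":0,"rx":0,"ry":0,"rz":0,"jaw":-1},
  {"dx":-26.4,"dy":-3.4,"dz":0,"rx":0,"ry":0,"rz":0,"jaw":-1},
  {"dx":-26.4,"dy":-3.4,"dz":0,"rx":0,"ry":0,"rz":0,"jaw":-1},
  {"dx":-26.4,"dy":-3.4,"dz":0,"rx":0,"ry":0,"rz":0,"jaw":-1},
  {"dx":-26.4,"dy":-3.4,"dz":0,"rx":0,"ry":0,"rz":0,"jaw":-1},
  {"dx":-26.4,"dy":-3.4,"dz":0,"rx":0,"ry":0,"rz":0,"jaw":-1},
  {"dx":-26.4,"dy":-3.4,"dz":0,"rx":0,"ry":0,"rz":0,"jaw":-1},
  {"dx":-26.4,"dy":-3.4,"dz":0,"rx":0,"ry":0,"rz":0,"jaw":-1},
  {"dx":-26.4,"dy":-3.4,"dz":0,"rx":0,"ry":0,"rz":0,"jaw":-1},
  {"dx":0,"dy":0,"dz":0,"rx":0,"ry":0,"rz":0,"jaw":-1},
  {"dx":0,"dy":0,"dz":0,"rx":0,"ry":0,"rz":0,"jaw":-1},
  {"dx":0,"dy":0,"dz":0,"rx":0,"ry":0,"rz":0,"jaw":-1},
])

```text
clock: 6.77
eef_pos: [0.574, -0.0672, 0.1771]
eef_rot: [-0.0, 0.615, 0.788, 0.0]
force: [-0.2, -0.1, -0.3]
opening: 0.0154
```

Run:
```python
from h import *
go([.574,-.0687,.1417])
p=arm.get_image("scene"); s=arm.sense(); e=s["eef_pos"]
print("tube bottom",proj(p,e-[0,0,.0717]),"mouth",proj(p,[.574,-.0687,.047]))
X=cloud(p)
pl=np.zeros(X.shape[:2],bool); pl[240:330,290:400]=1; pl&=(X[...,2]>.008)&(X[...,2]<.016)
print(pl.sum(),cv2.minAreaRect((X[pl][:,:2]*1000).astype(np.float32)))
c=p["img"][210:330,290:410]; cv2.imwrite("pics/s2.png",cv2.resize(c,(600,600),interpolation=cv2.INTER_CUBIC)[...,::-1])
```

```text
clock 6.77 pos [ 0.574  -0.0672  0.1771] shift [-1.5 -0.4 35.4] jaw yaw 14.1 tilt [-0.02  0.05] F [-0.2 -0.1 -0.3] open 0.0154
tube bottom [334.86091943 248.3357974 ] mouth [334.66830105 268.93532591]
860 ((685.5576171875, -111.96673583984375), (378.4140930175781, 203.4410858154297), 2.754890203475952)
```

View pics/s2.png

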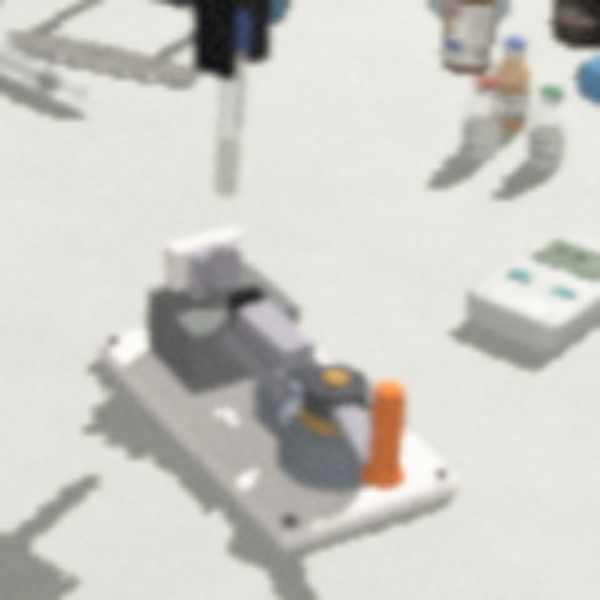

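The tube hangs straight, with its bottom at crop (228, 192), which matches the projection. I'll cross-check the clamp centre using the diagonals between the plate screws in both views.

Run:
```python
from h import *
p=arm.get_image("scene"); print(proj(p,[.5673,-.118,.012]),"seen",276/5+290-.4,406.5/5+210-.4,at_z(p,344.8,290.9,.012))
for q in [(112,340),(440,473),(290,520)]: print("scr",at_z(p,q[0]/5+289.6,q[1]/5+209.6,.012).round(4))
p=arm.get_image("top"); print(proj(p,[.5673,-.118,.012]),at_z(p,380.85,249.1,.012))
for q in [(84,85),(586,152),(557,392),(50,325)]: print("scr",at_z(p,q[0]/6.9+334.57,q[1]/6.9+214.57,.012).round(4))
hsv=cv2.cvtColor(p["img"],cv2.COLOR_RGB2HSV); m=cv2.inRange(hsv,(105,110,30),(130,255,255)); m[:,:330]=0;m[:,400:]=0;m[:200]=0;m[300:]=0; v,u=np.nonzero(m); print(m.sum()/255,u.mean(),v.mean())
```

```text
[344.56272113 290.27896169] seen 344.8 290.90000000000003 [ 0.5660185 -0.1204628  0.012    ]
scr [ 0.5364 -0.0239  0.012 ]
scr [ 0.5933 -0.2096  0.012 ]
scr [ 0.5113 -0.1964  0.012 ]
[381.05822095 248.87885153] [ 0.56677942 -0.11749253  0.012     ]
scr [ 0.6214 -0.0377  0.012 ]
scr [ 0.5952 -0.2098  0.012 ]
scr [ 0.5127 -0.1969  0.012 ]
scr [ 0.5382 -0.0243  0.012 ]
0.0 nan nan<stdin>:6: RuntimeWarning: Mean of empty slice.
  ret = ret.dtype.type(ret / rcount)
```

Request:
send_rows([
  {"dx":-1.5,"dy":-0.3,"dz":15,"rx":0,"ry":0,"rz":0,"jaw":-1},
  {"dx":0,"dy":0,"dz":15,"rx":0,"ry":0,"rz":0,"jaw":-1},
  {"dx":0,"dy":0,"dz":12,"rx":0,"ry":0,"rz":0,"jaw":-1},
  {"dx":0,"dy":0,"dz":0,"rx":0,"ry":0,"rz":0,"jaw":-1},
  {"dx":0,"dy":0,"dz":0,"rx":0,"ry":0,"rz":0,"jaw":-1},
  {"dx":0,"dy":0,"dz":6,"rx":0,"ry":0,"rz":0,"jaw":-1},
  {"dx":0,"dy":0,"dz":6,"rx":0,"ry":0,"rz":0,"jaw":-1},
  {"dx":0,"dy":0,"dz":6,"rx":0,"ry":0,"rz":0,"jaw":-1},
  {"dx":0,"dy":0,"dz":4,"rx":0,"ry":0,"rz":0,"jaw":-1},
  {"dx":0,"dy":0,"dz":0,"rx":0,"ry":0,"rz":0,"jaw":-1},
  {"dx":0,"dy":0,"dz":0,"rx":0,"ry":0,"rz":0,"jaw":-1},
])

```text
clock: 7.83
eef_pos: [0.5741, -0.0696, 0.1128]
eef_rot: [-0.0, 0.615, 0.788, -0.0]
force: [0.8, 0.1, 0.2]
opening: 0.0151
```

Run:
```python
from h import *
go([.5741,-.0687,.0837])
p=arm.get_image("scene"); e=arm.sense()["eef_pos"]
print("tube bottom",proj(p,e-[0,0,.0717]),"mouth",proj(p,[.574,-.0687,.047]))
c=p["img"][220:300,300:380]; cv2.imwrite("pics/s3.png",cv2.resize(c,(560,560),interpolation=cv2.INTER_CUBIC)[...,::-1])
```

```text
clock 7.83 pos [ 0.5741 -0.0696  0.1128] shift [ 0.8  0.3 29.1] jaw yaw 14.1 tilt [-0.03  0.  ] F [0.8 0.1 0.2] open 0.0151
tube bottom [334.93677682 270.94961571] mouth [334.66830105 268.93532591]
```

View pics/s3.png

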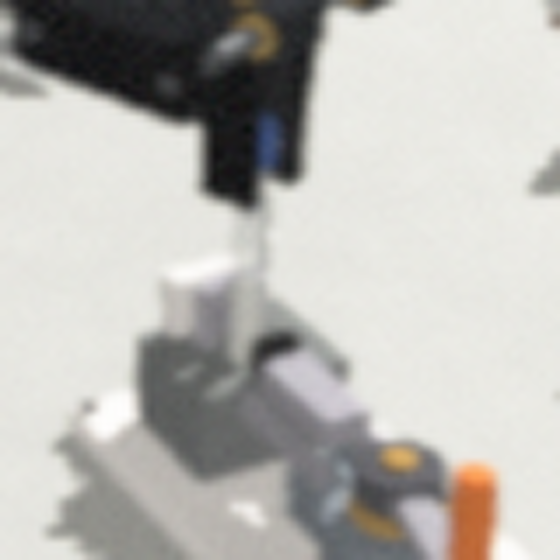

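The tube has entered the mouth of the well without contact force. I'll lower it the rest of the way.

Request:
send_rows([
  {"dx":0.5,"dy":0,"dz":5,"rx":0,"ry":0,"rz":0,"jaw":-1},
  {"dx":0,"dy":0,"dz":5,"rx":0,"ry":0,"rz":0,"jaw":-1},
  {"dx":0,"dy":0,"dz":5,"rx":0,"ry":0,"rz":0,"jaw":-1},
  {"dx":0,"dy":0,"dz":5,"rx":0,"ry":0,"rz":0,"jaw":-1},
  {"dx":0,"dy":0,"dz":4,"rx":0,"ry":0,"rz":0,"jaw":-1},
  {"dx":0,"dy":0,"dz":3,"rx":0,"ry":0,"rz":0,"jaw":-1},
  {"dx":0,"dy":0,"dz":0,"rx":0,"ry":0,"rz":0,"jaw":-1},
  {"dx":0,"dy":0,"dz":0,"rx":0,"ry":0,"rz":0,"jaw":-1},
])

```text
clock: 8.55
eef_pos: [0.574, -0.0692, 0.0859]
eef_rot: [-0.0, 0.615, 0.788, -0.0]
force: [-0.3, 0.9, -0.8]
opening: 0.015
```

Request:
send_rows([
  {"dx":0,"dy":0,"dz":1,"rx":0,"ry":0,"rz":0,"jaw":-1},
  {"dx":0,"dy":0,"dz":1,"rx":0,"ry":0,"rz":0,"jaw":-1},
  {"dx":0,"dy":0,"dz":0,"rx":0,"ry":0,"rz":0,"jaw":-1},
  {"dx":0,"dy":0,"dz":0,"rx":0,"ry":0,"rz":0,"jaw":-1},
])

```text
clock: 8.88
eef_pos: [0.5742, -0.0691, 0.0842]
eef_rot: [0.0, 0.615, 0.788, 0.0]
force: [-0.9, 0.2, 0.1]
opening: 0.0147
```

Request:
send_rows([
  {"dx":0,"dy":0,"dz":0.8,"rx":0,"ry":0,"rz":0,"jaw":-1},
  {"dx":0,"dy":0,"dz":0.7,"rx":0,"ry":0,"rz":0,"jaw":-1},
  {"dx":0,"dy":0,"dz":0,"rx":0,"ry":0,"rz":0,"jaw":-1},
  {"dx":0,"dy":0,"dz":0,"rx":0,"ry":0,"rz":0,"jaw":-1},
])

```text
clock: 9.22
eef_pos: [0.575, -0.0693, 0.0837]
eef_rot: [0.001, 0.615, 0.788, 0.001]
force: [-0.3, -0.5, 6.3]
opening: 0.0155
```

Request:
send_rows([
  {"dx":0,"dy":0,"dz":0,"rx":0,"ry":0,"rz":0,"jaw":-0.4},
  {"dx":0,"dy":0,"dz":0,"rx":0,"ry":0,"rz":0,"jaw":-0.4},
  {"dx":0,"dy":0,"dz":0,"rx":0,"ry":0,"rz":0,"jaw":-0.4},
  {"dx":0,"dy":0,"dz":0,"rx":0,"ry":0,"rz":0,"jaw":-0.4},
  {"dx":0,"dy":0,"dz":-10,"rx":0,"ry":0,"rz":0,"jaw":-0.4},
  {"dx":0,"dy":0,"dz":-20,"rx":0,"ry":0,"rz":0,"jaw":-0.4},
  {"dx":0,"dy":0,"dz":-20,"rx":0,"ry":0,"rz":0,"jaw":-0.4},
  {"dx":0,"dy":0,"dz":-20,"rx":0,"ry":0,"rz":0,"jaw":-0.4},
  {"dx":0,"dy":0,"dz":0,"rx":0,"ry":0,"rz":0,"jaw":-0.4},
  {"dx":0,"dy":0,"dz":0,"rx":0,"ry":0,"rz":0,"jaw":-0.4},
])

```text
clock: 10.05
eef_pos: [0.5751, -0.0692, 0.1543]
eef_rot: [0.001, 0.615, 0.788, 0.001]
force: [-0.4, 0.1, -0.1]
opening: 0.0259
```

Run:
```python
from h import *
go([.5314,-.2369,.066],-22.9); print(arm.sense()["qpos"].round(2))
p=arm.get_image("scene"); hsv=cv2.cvtColor(p["img"],cv2.COLOR_RGB2HSV)
m=cv2.inRange(hsv,(3,150,90),(16,255,255)); m[:270]=0;m[325:]=0;m[:,:350]=0;m[:,385:]=0; v,u=np.nonzero(m)
print(u.mean(),v.mean(),v.min(),v.max(),"handle mid",at_z(p,u.mean(),v.mean(),.079).round(4))
X=cloud(p); 
c=p["img"][215:325,300:410]; cv2.imwrite("pics/s4.png",cv2.resize(c,(600,600),interpolation=cv2.INTER_CUBIC)[...,::-1])
```

```text
clock 10.05 pos [ 0.5751 -0.0692  0.1543] shift [-152.   -83.4   88.1] jaw yaw 14.1 tilt [0.18 0.02] F [-0.4  0.1 -0.1] open 0.0259
rz 36.959944132082455
[-0.35  0.22  0.49  1.74 -0.11  1.2   0.41]
366.68888888888887 297.1222222222222 287 306 handle mid [ 0.5233 -0.2427  0.079 ]
```

View pics/s4.png

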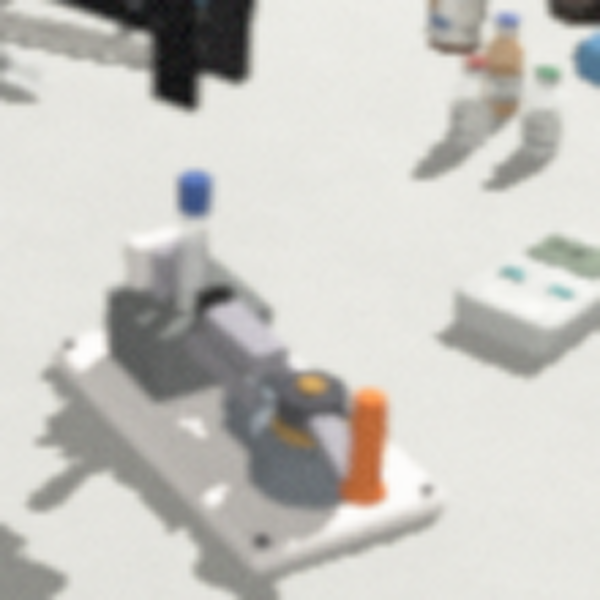

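Request:
send_rows([
  {"dx":-25.3,"dy":-13.9,"dz":0,"rx":0,"ry":0,"rz":0,"jaw":0},
  {"dx":-25.3,"dy":-13.9,"dz":0,"rx":0,"ry":0,"rz":0,"jaw":0},
  {"dx":-25.3,"dy":-13.9,"dz":0,"rx":0,"ry":0,"rz":0,"jaw":0},
  {"dx":-25.3,"dy":-13.9,"dz":0,"rx":0,"ry":0,"rz":0,"jaw":0},
  {"dx":-25.3,"dy":-13.9,"dz":0,"rx":0,"ry":0,"rz":0,"jaw":0},
  {"dx":-25.3,"dy":-13.9,"dz":0,"rx":0,"ry":0,"rz":0,"jaw":0},
  {"dx":0,"dy":0,"dz":0,"rx":0,"ry":0,"rz":6.2,"jaw":0},
  {"dx":0,"dy":0,"dz":0,"rx":0,"ry":0,"rz":6.2,"jaw":0},
  {"dx":0,"dy":0,"dz":0,"rx":0,"ry":0,"rz":6.2,"jaw":0},
  {"dx":0,"dy":0,"dz":0,"rx":0,"ry":0,"rz":6.2,"jaw":0},
  {"dx":0,"dy":0,"dz":0,"rx":0,"ry":0,"rz":6.2,"jaw":0},
  {"dx":0,"dy":0,"dz":0,"rx":0,"ry":0,"rz":6,"jaw":0},
  {"dx":0,"dy":0,"dz":0,"rx":0,"ry":0,"rz":0,"jaw":0},
  {"dx":0,"dy":0,"dz":0,"rx":0,"ry":0,"rz":0,"jaw":0},
])

```text
clock: 11.27
eef_pos: [0.5295, -0.2363, 0.1516]
eef_rot: [-0.001, 0.833, 0.554, -0.001]
force: [-0.1, 0.7, 0.5]
opening: 0.0436
```

Run:
```python
from h import *
go([.530,-.238,.066],-22.9); s=arm.sense(); print(s["qpos"].round(2), Rm(s["eef_rot"]).round(2).tolist(), s["wrist_torque"].round(3))
p=arm.get_image("scene"); c=p["img"][240:330,310:430]; cv2.imwrite("pics/s5.png",cv2.resize(c,(720,540),interpolation=cv2.INTER_CUBIC)[...,::-1])
```

```text
clock 11.27 pos [ 0.5295 -0.2363  0.1516] shift [-1.3  1.3 85.6] jaw yaw -22.8 tilt [-0.11  0.02] F [-0.1  0.7  0.5] open 0.0436
rz 0.13201397056850794
[-0.21  0.25  0.68  1.74 -0.17  1.21  0.12] [[0.39, 0.92, -0.0], [0.92, -0.39, 0.0], [-0.0, -0.0, -1.0]] [-0.132  0.091 -0.003]
```

View pics/s5.png

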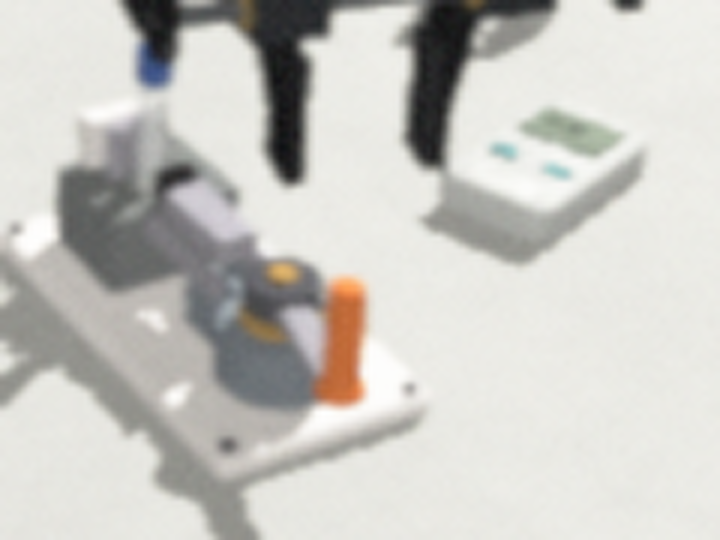

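Request:
send_rows([
  {"dx":-0.6,"dy":0.6,"dz":15,"rx":0,"ry":0,"rz":0,"jaw":0},
  {"dx":0,"dy":0,"dz":15,"rx":0,"ry":0,"rz":0,"jaw":0},
  {"dx":0,"dy":0,"dz":15,"rx":0,"ry":0,"rz":0,"jaw":0},
  {"dx":0,"dy":0,"dz":15,"rx":0,"ry":0,"rz":0,"jaw":0},
  {"dx":0,"dy":0,"dz":15,"rx":0,"ry":0,"rz":0,"jaw":0},
  {"dx":0,"dy":0,"dz":10,"rx":0,"ry":0,"rz":0,"jaw":0},
  {"dx":0,"dy":0,"dz":0,"rx":0,"ry":0,"rz":0,"jaw":0},
  {"dx":0,"dy":0,"dz":0,"rx":0,"ry":0,"rz":0,"jaw":0},
])

```text
clock: 11.98
eef_pos: [0.5301, -0.2373, 0.0672]
eef_rot: [-0.0, 0.833, 0.553, -0.0]
force: [-0.5, -0.1, 0.2]
opening: 0.0439
```

Request:
send_rows([
  {"dx":0,"dy":0,"dz":0,"rx":0,"ry":0,"rz":0,"jaw":-1},
  {"dx":0,"dy":0,"dz":0,"rx":0,"ry":0,"rz":0,"jaw":-1},
  {"dx":0,"dy":0,"dz":0,"rx":0,"ry":0,"rz":0,"jaw":-1},
  {"dx":0,"dy":0,"dz":0,"rx":0,"ry":0,"rz":0,"jaw":-1},
  {"dx":0,"dy":0,"dz":0,"rx":0,"ry":0,"rz":0,"jaw":-1},
  {"dx":0,"dy":0,"dz":0,"rx":0,"ry":0,"rz":0,"jaw":-1},
  {"dx":0,"dy":0,"dz":0,"rx":0,"ry":0,"rz":0,"jaw":-1},
  {"dx":0,"dy":0,"dz":0,"rx":0,"ry":0,"rz":0,"jaw":-1},
], grip_force=20)

```text
clock: 12.65
eef_pos: [0.5302, -0.2374, 0.0677]
eef_rot: [-0.0, 0.834, 0.552, -0.0]
force: [-0.5, 0.3, 1.4]
opening: 0.0142
```

```bash
cat >> h.py <<'E'
def lev():
    s=arm.sense(); M=Rm(s["eef_rot"]); hub=np.array([.5587,-.1724,0]); r=s["eef_pos"]-hub; r[2]=0; F=np.array(s["force"])
    n=r/np.linalg.norm(r); t=np.array([n[1],-n[0],0])
    print("ang",np.degrees(np.arctan2(r[1],r[0])).round(1),"rad",(np.linalg.norm(r)*1000).round(1),"Ftan",(F@t).round(2),"Frad",(F@n).round(2),"Fz",F[2].round(2),"jaw yaw",np.degrees(np.arctan2(M[1,1],M[0,1])).round(1),"Tz",s["wrist_torque"].round(2),"z",s["eef_pos"][2].round(4),"open",round(float(s["opening"]),4),"clk",round(float(s["clock"]),2),"q7",s["qpos"][6].round(2))
E
python3 -c "
from h import *
lev()"
```

```text
ang -113.7 rad 70.9 Ftan 0.55 Frad -0.07 Fz 1.4 jaw yaw -22.9 Tz [0.05 0.4  0.02] z 0.0677 open 0.0142 clk 12.65 q7 0.17
```

Request:
send_rows([
  {"dx":0.1,"dy":-3.66,"dz":0,"rx":0,"ry":0,"rz":3,"jaw":-1},
  {"dx":0.1,"dy":-3.66,"dz":0,"rx":0,"ry":0,"rz":3,"jaw":-1},
  {"dx":0.1,"dy":-3.66,"dz":0,"rx":0,"ry":0,"rz":3,"jaw":-1},
  {"dx":0.1,"dy":-3.66,"dz":0,"rx":0,"ry":0,"rz":3,"jaw":-1},
  {"dx":0.1,"dy":-3.66,"dz":0,"rx":0,"ry":0,"rz":3,"jaw":-1},
  {"dx":0.1,"dy":-3.66,"dz":0,"rx":0,"ry":0,"rz":3,"jaw":-1},
  {"dx":0.1,"dy":-3.66,"dz":0,"rx":0,"ry":0,"rz":3,"jaw":-1},
  {"dx":0.1,"dy":-3.66,"dz":0,"rx":0,"ry":0,"rz":3,"jaw":-1},
])

```text
clock: 13.32
eef_pos: [0.5076, -0.222, 0.0681]
eef_rot: [0.002, 0.931, 0.366, 0.001]
force: [1.0, -3.7, 0.6]
opening: 0.0145
```

```bash
python3 -c "
from h import *
lev()"
```

```text
ang -135.8 rad 71.2 Ftan -3.35 Frad 1.82 Fz 0.57 jaw yaw -47.1 Tz [-0.67 -0.2   0.19] z 0.0681 open 0.0145 clk 13.32 q7 -0.26
```

Request:
send_rows([
  {"dx":0.05,"dy":-2.44,"dz":0,"rx":0,"ry":0,"rz":2,"jaw":-1},
  {"dx":0.05,"dy":-2.44,"dz":0,"rx":0,"ry":0,"rz":2,"jaw":-1},
  {"dx":0.05,"dy":-2.44,"dz":0,"rx":0,"ry":0,"rz":2,"jaw":-1},
  {"dx":0.05,"dy":-2.44,"dz":0,"rx":0,"ry":0,"rz":2,"jaw":-1},
])

```text
clock: 13.65
eef_pos: [0.5013, -0.2146, 0.0681]
eef_rot: [0.002, 0.954, 0.3, 0.001]
force: [1.8, -2.8, -0.8]
opening: 0.0142
```

```bash
python3 -c "
from h import *
lev()"
```

```text
ang -143.7 rad 71.2 Ftan -3.35 Frad 0.23 Fz -0.8 jaw yaw -55.0 Tz [-0.75 -0.09  0.17] z 0.0681 open 0.0142 clk 13.65 q7 -0.41
```

Request:
send_rows([
  {"dx":0.05,"dy":-2.44,"dz":0,"rx":0,"ry":0,"rz":2,"jaw":-1},
  {"dx":0.05,"dy":-2.44,"dz":0,"rx":0,"ry":0,"rz":2,"jaw":-1},
])

```text
clock: 13.82
eef_pos: [0.4985, -0.2106, 0.068]
eef_rot: [0.002, 0.964, 0.267, 0.001]
force: [0.9, -3.4, -0.1]
opening: 0.0143
```

```bash
python3 -c "
from h import *
lev()"
```

```text
ang -147.6 rad 71.3 Ftan -3.31 Frad 1.04 Fz -0.11 jaw yaw -59.0 Tz [-0.79 -0.03  0.13] z 0.068 open 0.0143 clk 13.82 q7 -0.49
```

```bash
cat >> h.py <<'E'
def tq():
    s=arm.sense(); r=s["eef_pos"]-np.array([.5587,-.1724,0]); F=s["force"]
    print("ang %.1f  hub torque %.3f (Tz %.2f)  Ftan %.2f  jaw yaw %.1f z %.4f rad %.1f"%(np.degrees(np.arctan2(r[1],r[0]))%360-360, r[0]*F[1]-r[1]*F[0]+s["wrist_torque"][2], s["wrist_torque"][2],(r[0]*F[1]-r[1]*F[0])/np.hypot(*r[:2]), np.degrees(np.arctan2(*Rm(s["eef_rot"])[[1,0],1])),s["eef_pos"][2],1000*np.hypot(*r[:2])))
E
python3 -c "
from h import *
tq()"
```

```text
ang -147.6  hub torque 0.369 (Tz 0.13)  Ftan 3.31  jaw yaw -59.0 z 0.0680 rad 71.3
```

Request:
send_rows([
  {"dx":0.05,"dy":-2.44,"dz":0,"rx":0,"ry":0,"rz":2,"jaw":-1},
  {"dx":0.05,"dy":-2.44,"dz":0,"rx":0,"ry":0,"rz":2,"jaw":-1},
])

```text
clock: 13.98
eef_pos: [0.496, -0.2064, 0.068]
eef_rot: [0.002, 0.972, 0.233, 0.001]
force: [0.3, -2.7, 0.4]
opening: 0.0145
```

```bash
python3 -c "
from h import *
tq()"
```

```text
ang -151.5  hub torque 0.387 (Tz 0.21)  Ftan 2.54  jaw yaw -63.0 z 0.0680 rad 71.4
```

Request:
send_rows([
  {"dx":0.05,"dy":-2.44,"dz":0,"rx":0,"ry":0,"rz":2,"jaw":-1},
])

```text
clock: 14.07
eef_pos: [0.4949, -0.2043, 0.068]
eef_rot: [0.002, 0.976, 0.216, 0.001]
force: [-0.3, -3.7, 1.0]
opening: 0.0144
```

```bash
python3 -c "
from h import *
tq()"
```

```text
ang -153.5  hub torque 0.423 (Tz 0.20)  Ftan 3.16  jaw yaw -65.0 z 0.0680 rad 71.4
```

Request:
send_rows([
  {"dx":0.05,"dy":-2.44,"dz":0,"rx":0,"ry":0,"rz":2,"jaw":-1},
  {"dx":0.05,"dy":-2.44,"dz":0,"rx":0,"ry":0,"rz":2,"jaw":-1},
])

```text
clock: 14.23
eef_pos: [0.4928, -0.1998, 0.068]
eef_rot: [0.001, 0.983, 0.182, 0.0]
force: [0.1, -3.8, 0.4]
opening: 0.0145
```

```bash
python3 -c "
from h import *
tq()"
```

```text
ang -157.4  hub torque 0.431 (Tz 0.18)  Ftan 3.53  jaw yaw -69.0 z 0.0680 rad 71.4
```

Request:
send_rows([
  {"dx":0.05,"dy":-2.44,"dz":0,"rx":0,"ry":0,"rz":2,"jaw":-1},
  {"dx":0.05,"dy":-2.44,"dz":0,"rx":0,"ry":0,"rz":2,"jaw":-1},
])

```text
clock: 14.4
eef_pos: [0.4919, -0.1966, 0.0683]
eef_rot: [0.003, 0.989, 0.147, 0.001]
force: [1.2, -7.4, -1.9]
opening: 0.0143
```

```bash
python3 -c "
from h import *
tq()"
```

```text
ang -160.1  hub torque 0.742 (Tz 0.22)  Ftan 7.40  jaw yaw -73.1 z 0.0683 rad 71.0
```

Request:
send_rows([
  {"dx":0.03,"dy":-1.83,"dz":0,"rx":0,"ry":0,"rz":1.5,"jaw":-1},
])

```text
clock: 14.48
eef_pos: [0.4916, -0.1954, 0.0684]
eef_rot: [0.003, 0.991, 0.134, 0.002]
force: [2.0, -8.4, 0.1]
opening: 0.0144
```

```bash
python3 -c "
from h import *
tq()"
```

```text
ang -161.1  hub torque 0.883 (Tz 0.27)  Ftan 8.61  jaw yaw -74.6 z 0.0684 rad 71.0
```

Request:
send_rows([
  {"dx":0.03,"dy":-1.83,"dz":0,"rx":0,"ry":0,"rz":1.5,"jaw":-1},
])

```text
clock: 14.57
eef_pos: [0.491, -0.1938, 0.0683]
eef_rot: [0.003, 0.993, 0.121, 0.001]
force: [1.1, -7.7, -1.8]
opening: 0.0144
```

```bash
python3 -c "
from h import *
tq()"
```

```text
ang -162.5  hub torque 0.706 (Tz 0.16)  Ftan 7.70  jaw yaw -76.1 z 0.0683 rad 71.0
```

Request:
send_rows([
  {"dx":0.03,"dy":-1.83,"dz":0,"rx":0,"ry":0,"rz":1.5,"jaw":-1},
])

```text
clock: 14.65
eef_pos: [0.4906, -0.1922, 0.0684]
eef_rot: [0.003, 0.994, 0.108, 0.002]
force: [1.4, -7.4, -1.3]
opening: 0.0146
```

```bash
python3 -c "
from h import *
tq()"
```

```text
ang -163.8  hub torque 0.661 (Tz 0.13)  Ftan 7.45  jaw yaw -77.6 z 0.0684 rad 70.9
```

Over the last two steps the lever followed the tool while the torque stayed flat at about 0.7 N m, so the limiter has clicked. I'm stopping there and letting go.

Request:
send_rows([
  {"dx":0,"dy":0,"dz":0,"rx":0,"ry":0,"rz":0,"jaw":0.4},
  {"dx":0,"dy":0,"dz":0,"rx":0,"ry":0,"rz":0,"jaw":0.4},
  {"dx":0,"dy":0,"dz":0,"rx":0,"ry":0,"rz":0,"jaw":0.4},
  {"dx":0,"dy":0,"dz":0,"rx":0,"ry":0,"rz":0,"jaw":0.4},
  {"dx":0,"dy":0,"dz":0,"rx":0,"ry":0,"rz":0,"jaw":0.4},
  {"dx":0,"dy":0,"dz":0,"rx":0,"ry":0,"rz":0,"jaw":0.4},
])

```text
clock: 15.15
eef_pos: [0.4894, -0.1876, 0.0674]
eef_rot: [-0.0, 0.994, 0.11, -0.0]
force: [0.2, 0.4, 0.5]
opening: 0.0465
```

Request:
send_rows([
  {"dx":0,"dy":0,"dz":-10,"rx":0,"ry":0,"rz":0,"jaw":0.4},
  {"dx":0,"dy":0,"dz":-20,"rx":0,"ry":0,"rz":0,"jaw":0.4},
  {"dx":0,"dy":0,"dz":-25,"rx":0,"ry":0,"rz":0,"jaw":0.4},
  {"dx":0,"dy":0,"dz":-25,"rx":0,"ry":0,"rz":0,"jaw":0.4},
  {"dx":0,"dy":0,"dz":-25,"rx":0,"ry":0,"rz":0,"jaw":0.4},
  {"dx":0,"dy":0,"dz":-25,"rx":0,"ry":0,"rz":0,"jaw":0.4},
  {"dx":-25,"dy":0,"dz":-10,"rx":0,"ry":0,"rz":0,"jaw":0.4},
  {"dx":-25,"dy":0,"dz":-10,"rx":0,"ry":0,"rz":0,"jaw":0.4},
  {"dx":0,"dy":0,"dz":0,"rx":0,"ry":0,"rz":0,"jaw":0.4},
  {"dx":0,"dy":0,"dz":0,"rx":0,"ry":0,"rz":0,"jaw":0.4},
])

```text
clock: 15.98
eef_pos: [0.4406, -0.1993, 0.2189]
eef_rot: [-0.001, 0.994, 0.109, 0.002]
force: [0.5, 0.9, 0.2]
opening: 0.0608
```

Run:
```python
from h import *
go([.5,-.19,.2])
p=arm.get_image("scene"); q=arm.get_image("top")
a=cv2.resize(p["img"][215:325,290:410],(436,400),interpolation=cv2.INTER_CUBIC); b=cv2.resize(q["img"][210:320,330:430],(364,400),interpolation=cv2.INTER_CUBIC)
cv2.imwrite("pics/end.png",np.hstack([a,b])[...,::-1])
hs=cv2.cvtColor(p["img"],cv2.COLOR_RGB2HSV)
m=cv2.inRange(hs,(3,150,90),(16,255,255)); m[:260]=0;m[325:]=0;m[:,:300]=0;m[:,395:]=0; v,u=np.nonzero(m); h=at_z(p,u.mean(),v.mean(),.079); print("handle",m.sum()/255,u.mean(),v.mean(),h,np.degrees(np.arctan2(h[1]+.1724,h[0]-.5587)))
m=cv2.inRange(hs,(105,110,40),(130,255,255)); m[:230]=0;m[265:]=0;m[:,:320]=0;m[:,350:]=0; v,u=np.nonzero(m); print("cap",u.mean(),v.mean(),at_z(p,u.mean(),v.mean(),.104), "expect",proj(p,[.5742,-.0686,.102]))
```

```text
clock 15.98 pos [ 0.4406 -0.1993  0.2189] shift [59.9  3.8 19.1] jaw yaw -77.5 tilt [0.21 0.14] F [0.5 0.9 0.2] open 0.0608
handle 98.0 342.01020408163265 294.51020408163265 [ 0.48572354 -0.20329883  0.079     ] -157.05180507787233
cap 334.05882352941177 249.35294117647058 [ 0.57079236 -0.06750619  0.104     ] expect [335.38888944 249.84674905]
```

View pics/end.png

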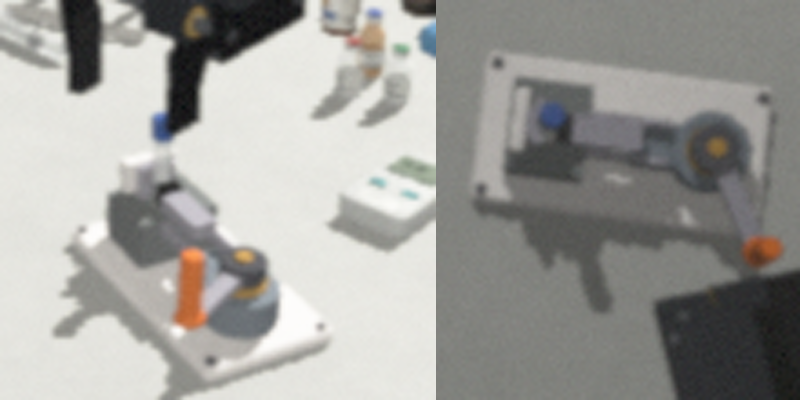

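The final picture shows the tube upright against the V with the pad on it. The lever has sprung back about 4° and holds itself, and the gripper is clear. I'm handing the job in.

```bash
python3 -c "
from h import *
print(arm.close_job())"
```

```text
the job is handed in; nothing more can be done
None
```

The blue-capped tube is standing fully down in the clamp well, and the clamp is tightened on it. The job was handed in at about 16 s on the robot's clock, well under the 69 s limit.

- **Tube:** I lifted it by the cap and lowered it into the well until it touched the floor at the expected height, with about 6 N of contact. I then released it. The other tubes and the things on the table were not touched.
- **Lever:** I gripped the handle and swung it about 50° clockwise. Torque at the hub ran near 0.4 N m, then rose when the pad met the tube. It stayed at about 0.66 to 0.71 N m over the last two small steps while the lever kept moving, so I took that as the click, stopped and opened the jaws.
- **Last checks:** The pictures show the tube upright, held between pad and V, and the gripper clear above. The lever sits about 4° back from where I stopped, which fits the spring-back after a click.
- **Noise in the checks:** One torque reading during the click was 0.88 N m, which I put down to sensor noise. The handle position in the scene picture carries an error of a few degrees, so the spring-back figure is approximate. I did not test the clamp's hold on the tube by pulling on it.

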